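# Set the length stop and bring the batten up to it

### The job

Get this sawing board ready for the cut: push the length stop along its rail, towards the saw kerf, until its sprung plunger clicks down into the middle of the three notches. Then push the loose batten back against the fence and along it until its end rests against the stop arm, gently enough that the stop stays in its notch. Only push with the fingers: lift nothing, leave the other things on the bench where they are, and draw back clear at the end.

Things in the scene. Friction and masses are not known exactly. Their poses are not given: they have to be found in the camera images.
- board: Sawing board: white-faced plate 200 (x) x 700 (y) x 15 mm screwed flat on the bench; origin in the middle of its underside, z up. Along its robot-side edge stands a beech fence 24 mm thick (own x -82 to -58 mm, own y -350 to 280 mm), its top 60 mm above the bench, with a 2 mm wide saw kerf cut through it at own y = 0.
- notch_mid (a point): Centre of the wanted, middle notch, at the height of the rail's top (74 mm above the bench). The aluminium rail, 24 mm wide, lies on the fence from the board's own y -340 to -30 mm; its three V notches, 14 mm wide and 6 mm deep, are cut across it at own y -250, -185 and -120 mm. Axes as the board's: y along the rail towards the kerf.
- fence_foot (a point): Point at the foot of the fence face that the batten goes against (own x -58 mm of the board, looking to +x), at the kerf, on the base's upper side, 15 mm above the bench. Axes as the board's: x points square away from the fence, y along it.
- stop (a joint): Position of the length stop along the rail (m), growing towards the kerf: 0.060, 0.125, 0.190 in the outer, middle and inner notch. Travel -0.005 to 0.235; it starts anywhere from 0 to 0.095. It slides with about 2 N; pushed slowly it needs about 12 N to leave a notch (20 N or more when pushed fast); let go within some 4 mm of a notch's middle it draws itself in.
- stop_push (a point): Middle of the stop's outer end face (looks to -y of the board), where it is pushed. The grey saddle is 44 mm long along the rail, 37 mm wide and stands 1 to 25 mm above the rail's top; this point is 13 mm above the rail's top. The plunger's axis is 22 mm further along +y; its black knob, 21 mm across, stands on the saddle, its top 52 mm above the rail.
- stop_face (a point): Point on the stop arm's face that the batten butts against (looks to +y of the board), 22 mm in +y from the saddle's middle and 28 mm above the bench. The arm is an aluminium plate 12 mm thick (y) hanging in front of the fence, 2 to 32 mm out from the fence face, from 5 mm above the base up to the saddle.
- plunger (a joint): How far the sprung plunger has dropped (m): 0 to 0.001 while its ball nose rides on the rail, about 0.0045 to 0.005 when it sits in a notch.
- batten: Loose planed softwood batten, 40 (x) x 280 (y) x 25 mm, about 0.15 kg, lying flat on the board's base (underside 15 mm above the bench), roughly along the fence and 12 to 30 mm from it; origin in the middle of its underside, y along its length.
- batten_end (a point): Middle of the batten's end face that has to meet the stop arm (looks to the batten's -y), at half its thickness.
- batten_tail (a point): Middle of the batten's other end face (looks to the batten's +y), at half its thickness: where it is pushed along.
- offcut: Bystander: loose softwood offcut 40 x 65 x 25 mm lying on the board's base; origin in the middle of its underside.
- pullsaw: Bystander: loose pull saw lying flat on the bench beyond the +y end of the board, 510 mm long along its x, 55 mm wide, 21 mm high; origin where handle and blade meet, the wooden handle to its -x.
- square: Bystander: loose try square lying on the bench beyond the board, stock 130 x 22 x 16 mm, steel blade 160 mm; origin under the middle of the stock.
- jar: Bystander: closed glass jar 68 mm across, 85 mm high, standing on the bench beyond the -y end of the board; origin in the middle of its underside.

How it is judged:
On the way, in this order (a step that is already met when the one before it is completed fails the run):
1. the stop sits in the middle notch with its plunger dropped (value of joint stop between 0.122 and 0.128 m and value of joint plunger above 0.0025 m), for 0.2 s.
2. the batten's end has come up to the stop arm (y of batten_end in the frame of stop_face below 0.003 m), for 0.2 s.
At the end, for the whole second after the job is handed in: The stop is in the middle notch (within 3 mm, plunger dropped at least 2.5 mm); the batten lies flat with its end within 3 mm of the stop arm and its long side within 3.5 mm of the fence at both ends, at rest (all of step 1 and y of batten_end in the frame of stop_face below 0.003 m and x of batten_end in the frame of fence_foot between 0.0175 and 0.0235 m and x of batten_tail in the frame of fence_foot between 0.0175 and 0.0235 m and angle between batten's own z axis and vertical below 0.03 rad and linear speed of batten below 0.01 m/s); the robot touches nothing.
It fails at once if the batten is lifted off the board (height (world z) of batten above 0.021 m).
It fails at once if the batten is tipped up (angle between batten's own z axis and vertical above 0.15 rad).
It fails at once if a bystander is moved (distance of any of offcut, pullsaw, square, jar from where it was at the start of the episode above 0.02 m).
It also fails if it takes over 58 s, if anything falls off the work surface, if the arm or the gripper's body presses on something with over 40 N, if the wrist force passes 120 N, or if a joint passes its speed limit or range.

### The arm

A 6-joint arm with a two-finger parallel gripper is mounted at the origin on the work surface. World frame = base frame: x ahead of the robot, y to its left, z up, the work surface at z = 0. Lengths are in m, angles in rad, forces in N, time in s.
With the tool pointing down it reaches from about 0.325 to 0.9 m from the base axis. Payload 6.1 kg.
Tool frame: the origin (TCP) lies at the very end of the fingers, on their centre line; the grasp point (between the pads) lies 19 mm behind it; z points along the fingers, y is the line along which they close (so a half turn about z gives the same grasp; the last joint's range is limited). The gripper opens to 85 mm and grips with 20 to 120 N. Pads are 22 mm wide; open, the fingers measure 114 mm over their backs; the gripper's body (76 mm by 85 mm) begins 54 mm behind the grasp point. The pads swing forward as they close: fully open they stand 13 mm farther back than shut.
Start: joints at [-1.461, 0.22, 1.526, -0, 1.395, -0.126], TCP at [0.146, -0.608, 0.231] pointing down, gripper open.
Joint ranges: [-2.98, 2.98], [-0.91, 2.08], [0.09, 2.57], [-1.24, 4.39], [0.2, 2.65], [-2.68, 2.68]. Speed limits (rad/s): [2.57, 2.57, 3.01, 3.14, 3.14, 3.14].

### API

Orientations are given as a unit quaternion [w, x, y, z].
In Python, from workcell import r, get_image, job_done gives the robot as it stands.
- The arm moves only by the shell command python3 -m crank 'ROWS' [OPENING] [FORCE]. ROWS is JSON, a list of rows, each an object with "translation": the shift along the tool's x, y, z in mm, a list of three; "dr": the turn, a rotation vector about the tool's x, y, z in rad, a list of three. In form: [{"translation": [x, y, z], "dr": [wx, wy, wz]}, ...]. A call has 1 to 5 rows; each row shifts and turns the commanded pose from where the row before left it, along the tool's axes as they then stand; what a row does not reach is not made up. A row lasts 1/8 s, in which the tool goes at most 62.5 mm and 10.7 degrees, less where a joint would pass 70% of its speed; a pose out of reach is approached as far as the arm can. A call with a gripper value outside its range is refused whole. OPENING is the closure, from 0 (fully open) to 1 (shut), set as the call begins (- or left out, the last holds). The fingers move at their own pace and stop on an object; FORCE is the grip in N (left out, the last holds). Time passes only in rows, so rows that do not move let the fingers close. It gives the time, the measured TCP pose, the force, the opening and the grip force at its end, in the units of the state.
- r.sense(): the state, without advancing time (a new reading comes with each control period).
- get_image(name): name is "side" or "top" or "wrist"; returns a dict with "color" (420x560x3 uint8, red, green, blue), "range_z" (420x560 float32, m along the optical axis (not along the pixel's ray), 0 where there is no reading), "intrinsics" (3x3 intrinsics, pixels), "k1" (the pictures are not rectified: a ray, as slopes to the right and down, at radius r is drawn at 1 + k1 r^2 times it, then the intrinsics apply), "xyz" and "attitude" of the camera in the world. Camera axes: x right, y down, z forward; pixel columns grow to the right and rows downward; lengths in m; the calibration is good to about 2 mm. A picture is of the moment at which its call begins.
- job_done(): hands the job in; it is judged then, once.
The state is a dict: "t": time; "joints": joint angles; "joint_vel": joint speeds; "tau": joint torques, N m; "ee_pos": TCP position; "orientation": TCP orientation; "ft_force": force on the tool from outside, world axes, zero at the start; "moment": the same for the moment, N m; "grip_width": finger opening in m; "grasp_force": force on a finger pad.
Only numpy, scipy, OpenCV 4.12 (cv2) and the standard library are available. Lean on these libraries where they do the work, as an engineer would, in place of code of your own. Each camera call takes 0.05 s, during which the arm holds its last target. There are 200 camera calls.

## Working session

There is one attempt and no reset: what is moved stays moved. The work goes in short steps, Python scripts to look and compute and a shell command to move; the robot and the scene stay as the last step left them, time stands still between calls to the robot, and variables do not carry over. Pictures are saved under pics/ and viewed, at most 10 in all, crops included, and the job is handed in when it is done.

```bash
mkdir -p pics; cat > h.py <<'E'
import numpy as np, cv2
from scipy.spatial.transform import Rotation as R
from workcell import r, get_image, job_done
def rot(a):
    a=np.array(a,float)
    return a if a.shape==(3,3) else R.from_quat(a[[1,2,3,0]]).as_matrix()
def cloud(im):
    K=np.array(im['intrinsics']);k1=im['k1']
    h,w=im['range_z'].shape
    v,u=np.mgrid[:h,:w].astype(np.float64)
    p=cv2.undistortPoints(np.stack([u.ravel(),v.ravel()],1)[:,None],K,np.array([k1,0,0,0.]))[:,0]
    d=np.c_[p,np.ones(len(p))]
    P=d*im['range_z'].ravel()[:,None]
    M=rot(im['attitude']);o=np.array(im['xyz'])
    return (P@M.T+o).reshape(h,w,3),(d@M.T).reshape(h,w,3),o
def save(im,n): cv2.imwrite('pics/'+n,im['color'][:,:,::-1])
E
python3 - <<'E'
from h import *
s=r.sense();print(s)
import pickle
D={}
for n in('top','side'):
    im=get_image(n);save(im,n+'0.png');D[n]=im
    print(n,im['xyz'],im['attitude'],im['intrinsics'],im['k1'])
pickle.dump(D,open('d0.pkl','wb'))
E
```

```text
{'t': 0.0, 'joints': array([-1.46110752e+00,  2.21218364e-01,  1.52760765e+00,  1.26056363e-05,
        1.39469516e+00, -1.26071182e-01]), 'joint_vel': array([ 6.03874559e-04, -7.68349505e-04, -1.04854553e-03, -7.30864542e-04,
        8.49278715e-06,  9.05280013e-04]), 'tau': array([ 8.78167411e-04, -4.96896529e+01, -3.89391947e+01,  1.24394905e-04,
        1.12094780e-02, -1.18423014e-05]), 'ee_pos': array([ 0.14594039, -0.60710512,  0.23020588]), 'orientation': array([-9.64174173e-04,  9.93059864e-01,  1.17606021e-01,  1.41023901e-05]), 'ft_force': array([-0.43504274, -0.89745604,  0.0239965 ]), 'moment': array([-0.0111676 ,  0.03327206, -0.0327238 ]), 'grasp_force': 0.0, 'grip_width': 0.08570493452470769}
top [0.44798725 0.01338223 1.75209896] [ 0.03331433 -0.69573309  0.71621583 -0.04336469] [[537.2280906    0.         280.38759136]
 [  0.         537.2280906  211.15536258]
 [  0.           0.           1.        ]] 0.03507962948986741
side [ 0.07731416 -0.83423847  1.3055983 ] [-0.31800625  0.90231468 -0.27595729  0.09245439] [[464.43979253   0.         280.68839893]
 [  0.         464.43979253 224.11217448]
 [  0.           0.           1.        ]] -0.12233011628471302
```

View pics/top0.png

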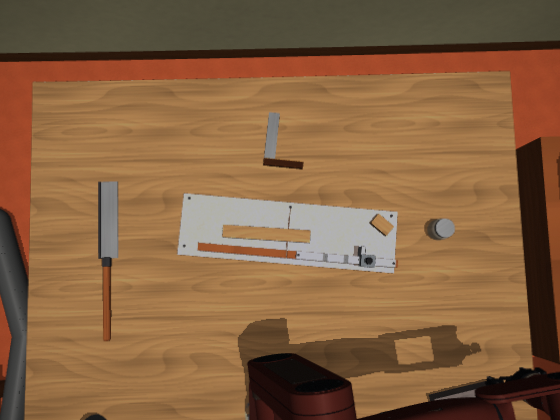

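View pics/side0.png

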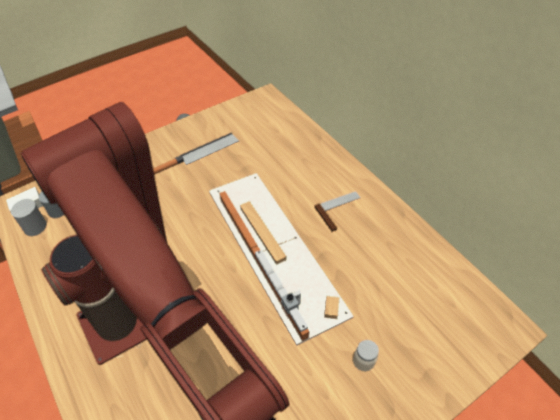

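The top view shows the board from (180,225) to (397,240), the kerf at (290,230), the stop knob at (369,260), the batten spanning (223..310, 234) and the offcut at (381,225).

```bash
cat >> h.py <<'E'
def atz(u,v,im,z):
    _,d,o=cloud(im)
    q=d[int(round(v)),int(round(u))]; return o+q*(z-o[2])/q[2]
def onz(dirs,o,z): return o+dirs*((z-o[2])/dirs[...,2:3])
E
python3 - <<'E'
from h import *
import pickle
D=pickle.load(open('d0.pkl','rb'));im=D['top']
P,d,o=cloud(im)
hsv=cv2.cvtColor(im['color'],cv2.COLOR_RGB2HSV)
m=((hsv[...,1]<50)&(hsv[...,2]>150)).astype(np.uint8); m[:180]=0;m[285:]=0;m[:,:170]=0;m[:,405:]=0
pts=np.argwhere(m)
xy=onz(d,o,.015)[m>0][:,:2].astype(np.float32)
# outline
rc=cv2.minAreaRect(xy*1000);print('board rect',rc);print(cv2.boxPoints(rc))
# heights
roi=np.zeros_like(m);roi[185:290,170:410]=1
for lo,hi,n in((.031,.05,'batten/offcut'),(.054,.066,'fence'),(.068,.08,'rail'),(.09,.105,'saddle'),(.11,.14,'knob')):
    k=(roi>0)&(P[...,2]>lo)&(P[...,2]<hi)
    nn,lab,st,ce=cv2.connectedComponentsWithStats(k.astype(np.uint8))
    for i in range(1,nn):
        if st[i,4]>15:
            q=P[lab==i]; rr=cv2.minAreaRect((q[:,:2]*1000).astype(np.float32)); print(n,st[i],np.round(q.mean(0),4),rr)
E
```

```text
board rect ((565.8714599609375, -37.69073486328125), (701.4161987304688, 198.54469299316406), 83.37755584716797)
[[ 426.8156  -374.6101 ]
 [ 624.0356  -397.5075 ]
 [ 704.9273   299.22864]
 [ 507.70734  322.12604]]
batten/offcut [371 214  23  22 257] [ 0.5814 -0.3372  0.0402] ((581.803955078125, -337.4511413574219), (64.62373352050781, 41.636451721191406), 48.13361358642578)
batten/offcut [ 222  225   89   18 1081] [0.5635 0.0335 0.0402] ((563.7760009765625, 34.1944580078125), (279.52593994140625, 40.57093811035156), 84.64054870605469)
fence [198 243  99  16 643] [0.5105 0.0978 0.0601] ((510.4630432128906, 95.747802734375), (309.3455505371094, 24.20273780822754), 83.3550796508789)
rail [296 250  65  14 431] [ 0.4814 -0.1566  0.074 ] ((482.61224365234375, -157.65379333496094), (200.56182861328125, 40.33053970336914), 89.2891845703125)
rail [375 258  21  10 136] [ 0.4604 -0.3337  0.074 ] ((460.8030700683594, -333.497314453125), (63.967838287353516, 23.976993560791016), 83.41999816894531)
saddle [360 248  16  20 136] [ 0.471  -0.2736  0.098 ] ((477.2244567871094, -276.7125244140625), (43.96582794189453, 56.15003967285156), 83.04612731933594)
knob [365 258   8   6  37] [ 0.4676 -0.2753  0.1212] ((467.54107666015625, -275.33343505859375), (18.85919189453125, 15.201334953308105), 88.94682312011719)
```

```bash
python3 -m crank '[{"translation":[0,0,0],"dr":[0,0,-0.175]},{"translation":[0,0,0],"dr":[0,0,-0.175]},{"translation":[0,0,0],"dr":[0,0,-0.175]},{"translation":[0,0,0],"dr":[0,0,-0.175]},{"translation":[0,0,0],"dr":[0,0,-0.175]}]' 1 60
python3 -m crank '[{"translation":[0,0,0],"dr":[0,0,-0.175]},{"translation":[0,0,0],"dr":[0,0,-0.17]},{"translation":[0,0,0],"dr":[0,0,0]}]'
python3 -m crank '[{"translation":[38,35,0],"dr":[0,0,0]},{"translation":[38,35,0],"dr":[0,0,0]},{"translation":[38,35,0],"dr":[0,0,0]},{"translation":[38,35,0],"dr":[0,0,0]},{"translation":[38,35,0],"dr":[0,0,0]}]'
python3 -m crank '[{"translation":[38,35,0],"dr":[0,0,0]},{"translation":[38,35,0],"dr":[0,0,0]},{"translation":[38,35,0],"dr":[0,0,0]},{"translation":[0,0,0],"dr":[0,0,0]}]'
cat >> h.py <<'E'
c=np.array([.5659,-.0377]);by=np.array([.1153,.9933]);bx=np.array([.9933,-.1153])
def own(p): q=np.asarray(p)[...,:2]-c; return np.stack([q@bx,q@by],-1)
def st():
    s=r.sense();M=rot(s['orientation'])
    f=s['ft_force'];print('t',round(s['t'],2),'tcp own mm',np.round(own(s['ee_pos'])*1000,1),'z',round(s['ee_pos'][2]*1000,1),'F own',np.round([f[:2]@bx,f[:2]@by,f[2]],1),'toolx in own deg from by',np.round(np.degrees(np.arctan2(M[:2,0]@bx,M[:2,0]@by)),2),'tz',np.round(M[:,2],3))
E
python3 - <<'E'
from h import *
st()
im=get_image('wrist');save(im,'w1.png')
E
```

```text
t: 0.72
ee_pos: [0.146, -0.6073, 0.2306]
orientation: [-0.001, 0.848, 0.53, 0.0]
ft_force: [-0.6, -0.4, -0.8]
grip_width: -0.0001
grasp_force: 0.0
t: 1.1
ee_pos: [0.146, -0.6074, 0.2307]
orientation: [-0.0, 0.747, 0.665, 0.0]
ft_force: [0.3, 0.1, 0.1]
grip_width: 0.0002
grasp_force: 0.0
t: 1.72
ee_pos: [0.3427, -0.4377, 0.2312]
orientation: [-0.0, 0.748, 0.664, 0.0]
ft_force: [0.1, -0.2, 0.4]
grip_width: 0.0002
grasp_force: 0.0
t: 2.22
ee_pos: [0.4612, -0.3351, 0.2311]
orientation: [-0.0, 0.746, 0.666, 0.0]
ft_force: [-0.1, 0.5, 1.3]
grip_width: -0.0005
grasp_force: 0.0
t 2.23 tcp own mm [ -69.7 -307.5] z 231.1 F own [-0.2  0.5  1.3] toolx in own deg from by -0.1 tz [ 0.     0.001 -1.   ]
```

View pics/w1.png

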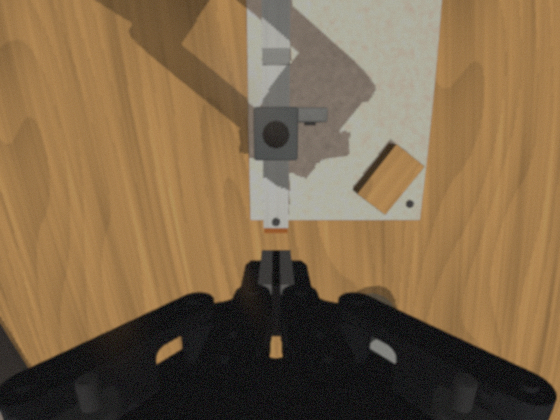

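The stop (276,133) is directly ahead of the closed fingers (276,265), with the middle notch at (276,57) and the offcut at (390,180), well aside.

```bash
python3 - <<'E'
from h import *
im=get_image('wrist');P,d,o=cloud(im);O=own(P)*1000;Z=P[...,2]*1000
k=(abs(Z-99)<4)&(abs(O[...,0]+70)<25);k[240:]=0;q=O[k];print('saddle y',np.percentile(q[:,1],[1,99]),'x',np.percentile(q[:,0],[1,99]),Z[k].mean())
k=(abs(Z-74)<3)&(abs(O[...,0]+70)<16);k[240:]=0;q=O[k];print('rail x',np.percentile(q[:,0],[1,99]),'y min',q[:,1].min(),Z[k].mean())
k=(Z<71.5)&(Z>60)&(abs(O[...,0]+70)<9);k[120:]=0;q=O[k];print('notch y',np.percentile(q[:,1],[1,50,99]) if len(q) else None)
k=(abs(Z-126)<3)&(abs(O[...,0]+70)<15);k[240:]=0;print('knob',O[k].mean(0),Z[k].mean())
E
python3 -m crank '[{"translation":[-8,0,50],"dr":[0,0,0]},{"translation":[0,0,50],"dr":[0,0,0]},{"translation":[0,0,46],"dr":[0,0,0]},{"translation":[0,0,0],"dr":[0,0,0]}]'
```

```text
saddle y [-267.94303139 -225.6677435 ] x [-87.43434676 -50.94935363] 98.11306633799299
rail x [-81.07687408 -57.33892477] y min -336.1817239639792 73.1880524019752
notch y [-191.46558707 -180.81054378 -164.11870933]
knob [nan nan] nan
t: 2.82
ee_pos: [0.4543, -0.3443, 0.081]
orientation: [-0.005, 0.748, 0.664, -0.0]
ft_force: [-0.4, 0.4, 0.7]
grip_width: 0.0005
grasp_force: 0.0<stdin>:6: RuntimeWarning: Mean of empty slice.
  ret = um.true_divide(
  ret = ret.dtype.type(ret / rcount)
```

```bash
python3 -m crank '[{"translation":[7,0,0],"dr":[0,0,0]},{"translation":[7,0,0],"dr":[0,0,0]},{"translation":[7,0,0],"dr":[0,0,0]},{"translation":[7,0,0],"dr":[0,0,0]},{"translation":[0,0,0],"dr":[0,0,0]}]'; python3 -c "from h import *;st()"
for i in 1; do python3 -m crank '[{"translation":[2,0,0],"dr":[0,0,0]},{"translation":[2,0,0],"dr":[0,0,0]},{"translation":[2,0,0],"dr":[0,0,0]}]'>/dev/null;python3 -c "from h import *;st()"; done
python3 -m crank '[{"translation":[2,0,0],"dr":[0,0,0]},{"translation":[2,0,0],"dr":[0,0,0]}]'>/dev/null;python3 -c "from h import *;st()"
python3 -m crank '[{"translation":[2,0,0],"dr":[0,0,0]}]'>/dev/null;python3 -c "from h import *;st()"
```

```text
t: 3.45
ee_pos: [0.4616, -0.3173, 0.0856]
orientation: [0.0, 0.746, 0.666, 0.0]
ft_force: [0.9, 0.1, -0.5]
grip_width: 0.0
grasp_force: 0.0
t 3.45 tcp own mm [ -71.4 -289.8] z 85.6 F own [ 0.9  0.2 -0.5] toolx in own deg from by -0.09 tz [ 0. -0. -1.]
t 3.83 tcp own mm [ -71.6 -284.4] z 85.2 F own [ 0.8  0.7 -0.3] toolx in own deg from by -0.02 tz [-0.  0. -1.]
t 4.08 tcp own mm [ -71.6 -280.5] z 85.3 F own [ 0.3 -4.3 -1.5] toolx in own deg from by -0.03 tz [-0. -0. -1.]
t 4.2 tcp own mm [ -71.5 -280.2] z 85.4 F own [  0.3 -10.2  -5.3] toolx in own deg from by -0.05 tz [ 0.    -0.004 -1.   ]
```

```bash
for i in 1 2; do :; done
python3 -m crank '[{"translation":[1,0,0],"dr":[0,0,0]},{"translation":[1,0,0],"dr":[0,0,0]}]'>/dev/null;python3 -c "from h import *;st()"
python3 -m crank '[{"translation":[1,0,0],"dr":[0,0,0]},{"translation":[1,0,0],"dr":[0,0,0]}]'>/dev/null;python3 -c "from h import *;st()"
python3 -m crank '[{"translation":[1,0,0],"dr":[0,0,0]},{"translation":[1,0,0],"dr":[0,0,0]},{"translation":[1,0,0],"dr":[0,0,0]}]'>/dev/null;python3 -c "from h import *;st()"
python3 -m crank '[{"translation":[2,0,0],"dr":[0,0,0]},{"translation":[2,0,0],"dr":[0,0,0]},{"translation":[2,0,0],"dr":[0,0,0]}]'>/dev/null;python3 -c "from h import *;st()"
```

```text
t 4.45 tcp own mm [ -71.5 -279.9] z 85.4 F own [  0.8 -14.1  -7.5] toolx in own deg from by -0.03 tz [ 0.    -0.006 -1.   ]
t 4.7 tcp own mm [ -71.5 -278.4] z 85.4 F own [ -0.1 -14.8  -6.9] toolx in own deg from by -0.01 tz [ 0.    -0.007 -1.   ]
t 5.08 tcp own mm [ -71.6 -273.2] z 85.3 F own [-0.2 -5.3 -2.6] toolx in own deg from by -0.01 tz [ 0.    -0.003 -1.   ]
t 5.45 tcp own mm [ -71.6 -265.6] z 85.3 F own [-0.4 -4.3 -1.8] toolx in own deg from by -0.03 tz [-0. -0. -1.]
```

```bash

python3 -m crank '[{"translation":[2.5,0,0],"dr":[0,0,0]},{"translation":[2.5,0,0],"dr":[0,0,0]},{"translation":[2.5,0,0],"dr":[0,0,0]},{"translation":[2.5,0,0],"dr":[0,0,0]},{"translation":[2.5,0,0],"dr":[0,0,0]}]'>/dev/null;python3 -c "from h import *;st()"
python3 -m crank '[{"translation":[2.5,0,0],"dr":[0,0,0]},{"translation":[2.5,0,0],"dr":[0,0,0]},{"translation":[2.5,0,0],"dr":[0,0,0]},{"translation":[2.5,0,0],"dr":[0,0,0]},{"translation":[2.5,0,0],"dr":[0,0,0]}]'>/dev/null;python3 -c "from h import *;st()"
python3 -m crank '[{"translation":[2.5,0,0],"dr":[0,0,0]},{"translation":[2.5,0,0],"dr":[0,0,0]},{"translation":[2.5,0,0],"dr":[0,0,0]},{"translation":[2.5,0,0],"dr":[0,0,0]},{"translation":[0,0,0],"dr":[0,0,0]}]'>/dev/null;python3 -c "from h import *;st()"
```

```text
t 6.08 tcp own mm [ -71.6 -252.8] z 85.3 F own [ 0.1 -4.9 -2.7] toolx in own deg from by -0.03 tz [ 0. -0. -1.]
t 6.7 tcp own mm [ -71.6 -240.3] z 85.3 F own [-0.5 -4.1 -2.5] toolx in own deg from by -0.03 tz [-0. -0. -1.]
t 7.33 tcp own mm [ -71.5 -229.4] z 85.3 F own [0.  0.9 0.2] toolx in own deg from by -0.03 tz [ 0.     0.002 -1.   ]
```

```bash

python3 -m crank '[{"translation":[1,0,0],"dr":[0,0,0]},{"translation":[1,0,0],"dr":[0,0,0]},{"translation":[1,0,0],"dr":[0,0,0]}]'>/dev/null;python3 -c "from h import *;st()"
python3 -m crank '[{"translation":[1,0,0],"dr":[0,0,0]},{"translation":[1,0,0],"dr":[0,0,0]}]'>/dev/null;python3 -c "from h import *;st()"
python3 -m crank '[{"translation":[1,0,0],"dr":[0,0,0]}]'>/dev/null;python3 -c "from h import *;st()"
```

```text
t 7.7 tcp own mm [ -71.4 -227.9] z 85.4 F own [-0.  -5.1 -1.5] toolx in own deg from by -0.03 tz [ 0.    -0.001 -1.   ]
t 7.95 tcp own mm [ -71.4 -225.7] z 85.4 F own [ 0.3 -3.7 -0.3] toolx in own deg from by -0.02 tz [ 0. -0. -1.]
t 8.07 tcp own mm [ -71.5 -224.5] z 85.4 F own [ 0.1 -4.6 -0.6] toolx in own deg from by -0.02 tz [ 0. -0. -1.]
```

```bash

python3 -m crank '[{"translation":[1,0,0],"dr":[0,0,0]},{"translation":[1,0,0],"dr":[0,0,0]}]'>/dev/null;python3 -c "from h import *;st()"
python3 -m crank '[{"translation":[1,0,0],"dr":[0,0,0]}]'>/dev/null;python3 -c "from h import *;st()"
python3 -m crank '[{"translation":[1,0,0],"dr":[0,0,0]}]'>/dev/null;python3 -c "from h import *;st()"
python3 -m crank '[{"translation":[1,0,0],"dr":[0,0,0]}]'>/dev/null;python3 -c "from h import *;st()"
```

```text
t 8.32 tcp own mm [ -71.4 -222. ] z 85.4 F own [ 0.8 -2.2  0.1] toolx in own deg from by -0.03 tz [ 0.     0.001 -1.   ]
t 8.45 tcp own mm [ -71.6 -220.8] z 85.3 F own [ 0.1  0.2 -0.2] toolx in own deg from by -0.03 tz [-0.     0.001 -1.   ]
t 8.57 tcp own mm [ -71.9 -219.7] z 85.0 F own [-0.3 -0.  -0.1] toolx in own deg from by -0.04 tz [-0.001  0.001 -1.   ]
t 8.7 tcp own mm [ -71.9 -218.9] z 85.0 F own [-0.6  1.   0.1] toolx in own deg from by -0.04 tz [-0.001  0.001 -1.   ]
```

The force fell to zero at the expected place, so the plunger should be in. I'll back off, lift and check.

```bash

python3 -m crank '[{"translation":[-25,0,0],"dr":[0,0,0]},{"translation":[-25,0,-10],"dr":[0,0,0]},{"translation":[0,0,-60],"dr":[0,0,0]},{"translation":[0,0,-60],"dr":[0,0,0]},{"translation":[0,0,0],"dr":[0,0,0]}]' >/dev/null
python3 - <<'E'
from h import *
st()
im=get_image('wrist');save(im,'w2.png');P,d,o=cloud(im);O=own(P)*1000;Z=P[...,2]*1000
k=(abs(Z-98)<4)&(abs(O[...,0]+70)<25);k[240:]=0;q=O[k];print('saddle y',np.percentile(q[:,1],[1,99]))
k=(abs(Z-40)<4);k[300:]=0;k&=(O[...,1]>-120);q=O[k];print('batten',cv2.minAreaRect(q.astype(np.float32)))
hit=(Z>110)&(abs(O[...,0]+70)<20);hit[230:]=0;print('knob',np.median(O[hit],0),np.percentile(Z[hit],[5,50,95]) )
k=(abs(Z-60)<3)&(O[...,1]<-300)&(O[...,1]>-360);print('fence end y',O[k][:,1].min() if k.any() else 0)
im=get_image('top');P,d,o=cloud(im);O=own(P)*1000;Z=P[...,2]*1000
hs=cv2.cvtColor(im['color'],cv2.COLOR_RGB2HSV)
k=(abs(Z-98)<5)&(abs(O[...,0]+70)<25);print('top saddle',np.percentile(O[k][:,1],[2,98]) if k.any() else 0)
k=(abs(Z-40)<5)&(abs(O[...,0])<60)&(abs(O[...,1]-70)<190);print('top batten',cv2.minAreaRect(O[k].astype(np.float32)))
E
```

```text
t 9.32 tcp own mm [ -68.5 -271.3] z 221.7 F own [-0.4  0.3  0.5] toolx in own deg from by -0.03 tz [ 0.009 -0.007 -1.   ]
saddle y [-203.11812475 -160.36959726]
batten ((0.0, 0.0), (0.0, 0.0), 0.0)
knob [ -69.07661958 -188.43517467] [118.63200207 120.62052203 363.14721998]
fence end y 0
top saddle [-203.55439664 -161.24442651]
top batten ((-24.4781436920166, 70.7017593383789), (68.66974639892578, 280.2270202636719), 1.227577567100525)
```

View pics/w2.png

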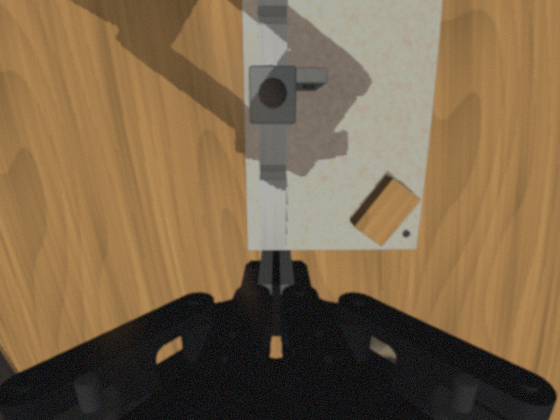

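The stop moved 65.1 mm and its knob sits about 5 mm lower (120.6), so it is in the middle notch; in the picture it is at (272,93) and the offcut is untouched. Next is the batten.

```bash

python3 -m crank '[{"translation":[57,19,0],"dr":[0,0,0]},{"translation":[57,19,0],"dr":[0,0,0]},{"translation":[57,19,0],"dr":[0,0,0]},{"translation":[57,19,0],"dr":[0,0,0]},{"translation":[57,19,0],"dr":[0,0,0]}]' >/dev/null
python3 -m crank '[{"translation":[57,19,0],"dr":[0,0,0]},{"translation":[0,0,0],"dr":[0,0,0]},{"translation":[0,0,0],"dr":[0,0,0]}]' >/dev/null
python3 - <<'E'
from h import *
st()
im=get_image('wrist');save(im,'w3.png');P,d,o=cloud(im);O=own(P)*1000;Z=P[...,2]*1000
k=(abs(Z-40)<4);k[230:]=0;q=O[k];print('batten pct x',np.percentile(q[:,0],[1,50,99]),'y',np.percentile(q[:,1],[1,99]))
E
```

```text
t 10.43 tcp own mm [40.9 72.6] z 212.9 F own [-0.1 -0.4  0. ] toolx in own deg from by -0.09 tz [-0.004 -0.    -1.   ]
batten pct x [-57.74426158 -11.62962655   9.6666063 ] y [ 37.95219516 224.46245942]
```

View pics/w3.png

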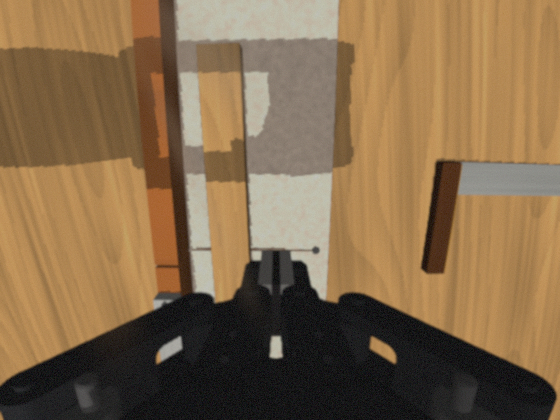

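The batten (tail at (220,45), right edge x≈248) lies to the left of the fingers (276,260), so the space below them is free to descend.

```bash

python3 -m crank '[{"translation":[0,0,55],"dr":[0,0,0]},{"translation":[0,0,55],"dr":[0,0,0]},{"translation":[0,0,50],"dr":[0,0,0]},{"translation":[0,0,22],"dr":[0,0,0]},{"translation":[0,0,0],"dr":[0,0,0]}]' >/dev/null
python3 -m crank '[{"translation":[0,-3,0],"dr":[0,0,0]},{"translation":[0,-4,0],"dr":[0,0,0]},{"translation":[0,-4,0],"dr":[0,0,0]}]' >/dev/null;python3 -c "from h import *;st()"
```

```text
t 11.47 tcp own mm [31.8 72.6] z 34.7 F own [-0.4 -0.1 -0. ] toolx in own deg from by -0.03 tz [ 0.002 -0.    -1.   ]
```

```bash

python3 -m crank '[{"translation":[0,0,6],"dr":[0,0,0]},{"translation":[0,0,4],"dr":[0,0,0]},{"translation":[0,0,0],"dr":[0,0,0]}]' >/dev/null;python3 -c "from h import *;st()"
python3 -m crank '[{"translation":[0,-3,0],"dr":[0,0,0]},{"translation":[0,-3,0],"dr":[0,0,0]},{"translation":[0,-3,0],"dr":[0,0,0]},{"translation":[0,-3,0],"dr":[0,0,0]}]' >/dev/null;python3 -c "from h import *;st()"
python3 -m crank '[{"translation":[0,-3,0],"dr":[0,0,0]},{"translation":[0,-3,0],"dr":[0,0,0]},{"translation":[0,-3,0],"dr":[0,0,0]},{"translation":[0,-3,0],"dr":[0,0,0]}]' >/dev/null;python3 -c "from h import *;st()"
python3 -m crank '[{"translation":[0,-2,0],"dr":[0,0,0]},{"translation":[0,-2,0],"dr":[0,0,0]},{"translation":[0,0,0],"dr":[0,0,0]}]' >/dev/null;python3 - <<'E'
from h import *
st()
im=get_image('top');P,d,o=cloud(im);O=own(P)*1000;Z=P[...,2]*1000
k=(abs(Z-40)<4)&(O[...,0]>-56)&(O[...,0]<20)&(abs(O[...,1]-70)<190)
for a in(-60,-30,150,200):
    q=O[k&(abs(O[...,1]-a)<8)];print(a,np.percentile(q[:,0],[5,50,95]) if len(q) else 0)
E
```

```text
t 11.85 tcp own mm [30.8 72.6] z 22.6 F own [ 0.5 -0.1 -0.2] toolx in own deg from by -0.03 tz [-0.001  0.    -1.   ]
t 12.35 tcp own mm [19.2 72.6] z 23.4 F own [ 0.2 -0.4 -0.1] toolx in own deg from by -0.03 tz [ 0. -0. -1.]
t 12.85 tcp own mm [ 7.1 72.6] z 23.3 F own [ 0.7 -0.1  0.1] toolx in own deg from by -0.03 tz [ 0. -0. -1.]
t 13.22 tcp own mm [ 3.  72.6] z 23.3 F own [ 0.2  0.1 -0.4] toolx in own deg from by -0.04 tz [-0.  0. -1.]
-60 [-48.4638794  -26.65840225 -13.5857192 ]
-30 [-48.31483484 -31.69536258 -13.12152215]
150 [-41.98731805 -41.98731805 -41.98731805]
200 [-49.92413947 -30.06245822 -13.76038173]
```

```bash

python3 -m crank '[{"translation":[0,-1.5,0],"dr":[0,0,0]},{"translation":[0,-1.5,0],"dr":[0,0,0]}]' >/dev/null;python3 -c "from h import *;st()"
python3 -m crank '[{"translation":[0,-1.5,0],"dr":[0,0,0]}]' >/dev/null;python3 -c "from h import *;st()"
python3 -m crank '[{"translation":[0,-1,0],"dr":[0,0,0]}]' >/dev/null;python3 -c "from h import *;st()"
python3 -m crank '[{"translation":[0,-1,0],"dr":[0,0,0]}]' >/dev/null;python3 -c "from h import *;st()"
```

```text
t 13.53 tcp own mm [ 0.2 72.6] z 23.3 F own [0.7 0.5 0.4] toolx in own deg from by -0.03 tz [ 0. -0. -1.]
t 13.65 tcp own mm [-1.4 72.6] z 23.3 F own [ 0.4 -0.1 -0.6] toolx in own deg from by -0.03 tz [-0.  0. -1.]
t 13.78 tcp own mm [-2.4 72.6] z 23.3 F own [ 0.3 -1.1  0.3] toolx in own deg from by -0.03 tz [-0.  0. -1.]
t 13.9 tcp own mm [-3.3 72.6] z 23.3 F own [ 0.6  0.3 -0.1] toolx in own deg from by -0.03 tz [ 0.  0. -1.]
```

```bash

python3 -m crank '[{"translation":[0,-1,0],"dr":[0,0,0]}]' >/dev/null;python3 -c "from h import *;st()"
python3 -m crank '[{"translation":[0,-1,0],"dr":[0,0,0]}]' >/dev/null;python3 -c "from h import *;st()"
```

```text
t 14.03 tcp own mm [-4.3 72.6] z 23.3 F own [ 1.4 -0.9  0. ] toolx in own deg from by -0.04 tz [-0. -0. -1.]
t 14.15 tcp own mm [-4.4 72.5] z 23.6 F own [ 4.5  0.3 -1. ] toolx in own deg from by -0.03 tz [ 0.002 -0.    -1.   ]
```

The batten is against the fence (4.5 N). Now round to its tail.

```bash

python3 -m crank '[{"translation":[0,-0.8,0],"dr":[0,0,0]},{"translation":[0,0,0],"dr":[0,0,0]},{"translation":[0,15,0],"dr":[0,0,0]},{"translation":[0,10,0],"dr":[0,0,0]},{"translation":[0,0,-50],"dr":[0,0,0]}]' >/dev/null
python3 -m crank '[{"translation":[60,0,0],"dr":[0,0,0]},{"translation":[60,0,0],"dr":[0,0,0]},{"translation":[60,0,0],"dr":[0,0,0]},{"translation":[0,-30,0],"dr":[0,0,0]},{"translation":[0,-28,0],"dr":[0,0,0]}]' >/dev/null
python3 -m crank '[{"translation":[0,0,0],"dr":[0,0,0]},{"translation":[0,0,0],"dr":[0,0,0]}]' >/dev/null
python3 - <<'E'
from h import *
st()
im=get_image('top');save(im,'t4.png');P,d,o=cloud(im);O=own(P)*1000;Z=P[...,2]*1000
k=(abs(Z-40)<4)&(O[...,0]>-64)&(O[...,0]<20)&(abs(O[...,1]-70)<190)
print('y',np.percentile(O[k][:,1],[1,99]))
for a in(-50,0,100,150,200):
    q=O[k&(abs(O[...,1]-a)<8)];print(a,np.percentile(q[:,0],[5,50,95]) if len(q) else 0)
E
```

```text
t 15.65 tcp own mm [-38.6 252.6] z 73.6 F own [ 0.8  0.2 -1.3] toolx in own deg from by -0.03 tz [ 0.001  0.    -1.   ]
y [-64.52533731 208.5265735 ]
-50 [-53.01212221 -37.24398782 -21.03114195]
0 [-56.99766792 -40.77388169 -21.4275734 ]
100 [-55.73806976 -37.24013256 -20.77696535]
150 [-54.40527598 -37.92817722 -19.02392529]
200 [-54.48110088 -39.77889011 -22.0456906 ]
```

View pics/t4.png

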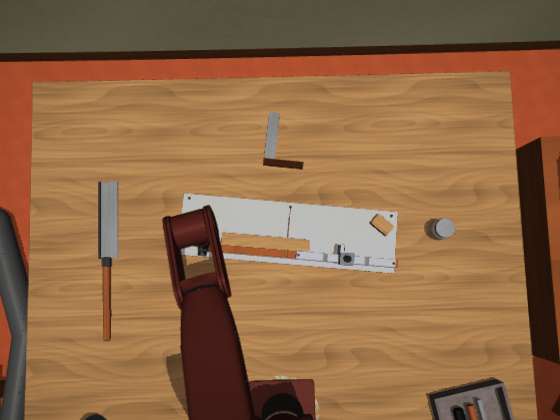

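The batten now lies along the fence (222..310, 243); the gripper is beyond its tail and the stop is at (347,258).

```bash

python3 -m crank '[{"translation":[0,0,30],"dr":[0,0,0]},{"translation":[0,0,20],"dr":[0,0,0]},{"translation":[-5,1,0],"dr":[0,0,0]},{"translation":[-5,0,0],"dr":[0,0,0]},{"translation":[-5,0,0],"dr":[0,0,0]}]' >/dev/null;python3 -c "from h import *;st()"
python3 -m crank '[{"translation":[-4,0,0],"dr":[0,0,0]},{"translation":[-4,0,0],"dr":[0,0,0]},{"translation":[-4,0,0],"dr":[0,0,0]},{"translation":[-4,0,0],"dr":[0,0,0]},{"translation":[-4,0,0],"dr":[0,0,0]}]' >/dev/null;python3 -c "from h import *;st()"
python3 -m crank '[{"translation":[-4,0,0],"dr":[0,0,0]},{"translation":[-4,0,0],"dr":[0,0,0]},{"translation":[-4,0,0],"dr":[0,0,0]},{"translation":[-4,0,0],"dr":[0,0,0]},{"translation":[-4,0,0],"dr":[0,0,0]}]' >/dev/null;python3 -c "from h import *;st()"
python3 -m crank '[{"translation":[-4,0,0],"dr":[0,0,0]},{"translation":[-4,0,0],"dr":[0,0,0]},{"translation":[-4,0,0],"dr":[0,0,0]},{"translation":[-4,0,0],"dr":[0,0,0]},{"translation":[-4,0,0],"dr":[0,0,0]}]' >/dev/null;python3 -c "from h import *;st()"
```

```text
t 16.32 tcp own mm [-37.5 237.2] z 24.2 F own [0.7 0.5 0.3] toolx in own deg from by -0.02 tz [ 0.001  0.    -1.   ]
t 16.95 tcp own mm [-38.1 217.5] z 23.4 F own [-0.2  0.4  0.1] toolx in own deg from by -0.03 tz [ 0.  0. -1.]
t 17.57 tcp own mm [-38.1 197.4] z 23.4 F own [0.3 1.5 0.9] toolx in own deg from by -0.03 tz [ 0.  0. -1.]
t 18.2 tcp own mm [-38.1 177.3] z 23.3 F own [-1.1  1.1  0.9] toolx in own deg from by -0.03 tz [ 0.  0. -1.]
```

```bash

python3 -m crank '[{"translation":[-4,0,0],"dr":[0,0,0]},{"translation":[-4,0,0],"dr":[0,0,0]},{"translation":[-4,0,0],"dr":[0,0,0]},{"translation":[-4,0,0],"dr":[0,0,0]},{"translation":[-4,0,0],"dr":[0,0,0]}]' >/dev/null;python3 -c "from h import *;st()"
python3 -m crank '[{"translation":[-4,0,0],"dr":[0,0,0]},{"translation":[-4,0,0],"dr":[0,0,0]},{"translation":[-3,0,0],"dr":[0,0,0]},{"translation":[-3,0,0],"dr":[0,0,0]},{"translation":[0,0,0],"dr":[0,0,0]}]' >/dev/null
python3 - <<'E'
from h import *
st()
im=get_image('top');P,d,o=cloud(im);O=own(P)*1000;Z=P[...,2]*1000
k=(abs(Z-40)<4)&(O[...,0]>-64)&(O[...,0]<0)&(O[...,1]<150)&(O[...,1]>-158)
print('y',np.percentile(O[k][:,1],[0,1,99]))
for a in(-140,-100,0,80):
    q=O[k&(abs(O[...,1]-a)<10)];print(a,np.percentile(q[:,0],[5,50,95]) if len(q) else 0)
k=(abs(Z-98)<5)&(abs(O[...,0]+70)<25);print('top saddle',np.percentile(O[k][:,1],[2,98]))
E
```

```text
t 18.82 tcp own mm [-38.1 157.3] z 23.3 F own [0.6 2.  0.5] toolx in own deg from by -0.04 tz [-0. -0. -1.]
t 19.45 tcp own mm [-38.2 143.2] z 23.2 F own [-0.2 -0.7  0.4] toolx in own deg from by -0.03 tz [-0. -0. -1.]
y [-148.83859506 -146.43778997   83.89649853]
-140 [-54.07580879 -38.46392536 -20.66117941]
-100 [-54.25291544 -34.92203834 -19.70493106]
0 [-55.09836387 -36.27384977 -19.11124961]
80 [-56.93279754 -38.11837154 -19.08344894]
top saddle [-204.40632668   96.8015944 ]
```

About 11 mm remain. I'll creep in and watch the force.

```bash

python3 -m crank '[{"translation":[-2,0,0],"dr":[0,0,0]},{"translation":[-2,0,0],"dr":[0,0,0]},{"translation":[-2,0,0],"dr":[0,0,0]},{"translation":[-1,0,0],"dr":[0,0,0]}]' >/dev/null;python3 -c "from h import *;st()"
python3 -m crank '[{"translation":[-1,0,0],"dr":[0,0,0]},{"translation":[-1,0,0],"dr":[0,0,0]}]' >/dev/null;python3 -c "from h import *;st()"
python3 -m crank '[{"translation":[-1,0,0],"dr":[0,0,0]}]' >/dev/null;python3 -c "from h import *;st()"
```

```text
t 20.0 tcp own mm [-38.1 136.4] z 23.3 F own [-0.3  0.3 -0.8] toolx in own deg from by -0.03 tz [-0. -0. -1.]
t 20.25 tcp own mm [-38.1 134.5] z 23.3 F own [ 0.7  0.9 -0.8] toolx in own deg from by -0.03 tz [ 0.  0. -1.]
t 20.38 tcp own mm [-38.1 133.5] z 23.3 F own [ 0.   0.7 -0.5] toolx in own deg from by -0.03 tz [ 0.  0. -1.]
```

```bash

python3 -m crank '[{"translation":[-0.7,0,0],"dr":[0,0,0]}]' >/dev/null;python3 -c "from h import *;st()"
```

```text
t 20.5 tcp own mm [-38.1 132.8] z 23.3 F own [-0.3  0.9  0.5] toolx in own deg from by -0.03 tz [-0. -0. -1.]
```

```bash

python3 -m crank '[{"translation":[-0.7,0,0],"dr":[0,0,0]}]' >/dev/null;python3 -c "from h import *;st()"
python3 -m crank '[{"translation":[-0.7,0,0],"dr":[0,0,0]}]' >/dev/null;python3 -c "from h import *;st()"
```

```text
t 20.62 tcp own mm [-38.1 132.1] z 23.3 F own [ 0.7  0.3 -0.8] toolx in own deg from by -0.03 tz [-0.  0. -1.]
t 20.75 tcp own mm [-38.1 131.4] z 23.3 F own [-0.6 -0.5  0.2] toolx in own deg from by -0.03 tz [-0. -0. -1.]
```

```bash

python3 -m crank '[{"translation":[-0.7,0,0],"dr":[0,0,0]}]' >/dev/null;python3 -c "from h import *;st()"
```

```text
t 20.88 tcp own mm [-38.1 130.7] z 23.3 F own [ 0.3  0.8 -0.5] toolx in own deg from by -0.03 tz [ 0. -0. -1.]
```

```bash

python3 -m crank '[{"translation":[-0.7,0,0],"dr":[0,0,0]}]' >/dev/null;python3 -c "from h import *;st()"
python3 -m crank '[{"translation":[-0.5,0,0],"dr":[0,0,0]}]' >/dev/null;python3 -c "from h import *;st()"
```

```text
t 21.0 tcp own mm [-38.1 130.3] z 23.3 F own [ 0.4  3.2 -0.8] toolx in own deg from by -0.02 tz [ 0.     0.001 -1.   ]
t 21.12 tcp own mm [-38.  130.2] z 23.4 F own [-0.7  6.   0.1] toolx in own deg from by -0.02 tz [ 0.     0.001 -1.   ]
```

```bash

python3 -m crank '[{"translation":[-0.5,0,0],"dr":[0,0,0]}]' >/dev/null;python3 -c "from h import *;st()"
```

```text
t 21.25 tcp own mm [-38.  130.1] z 23.4 F own [ 0.7  7.3 -0.6] toolx in own deg from by -0.02 tz [ 0.001  0.002 -1.   ]
```

Firm contact at 7 N, below the notch's 12 N. Backing off and looking.

```bash

python3 -m crank '[{"translation":[0,0,0],"dr":[0,0,0]},{"translation":[5,0,0],"dr":[0,0,0]},{"translation":[25,0,0],"dr":[0,0,0]},{"translation":[25,0,0],"dr":[0,0,0]},{"translation":[0,0,-60],"dr":[0,0,0]}]' >/dev/null
python3 -m crank '[{"translation":[0,0,-60],"dr":[0,0,0]},{"translation":[-60,15,-10],"dr":[0,0,0]},{"translation":[-60,15,-10],"dr":[0,0,0]},{"translation":[-60,15,-10],"dr":[0,0,0]},{"translation":[-60,15,0],"dr":[0,0,0]}]' >/dev/null
python3 -m crank '[{"translation":[-60,15,0],"dr":[0,0,0]},{"translation":[-60,15,0],"dr":[0,0,0]},{"translation":[-60,0,0],"dr":[0,0,0]},{"translation":[0,0,0],"dr":[0,0,0]},{"translation":[0,0,0],"dr":[0,0,0]}]' >/dev/null
python3 - <<'E'
from h import *
st()
for n in('wrist','top'):
    im=get_image(n);save(im,n+'5.png');P,d,o=cloud(im);O=own(P)*1000;Z=P[...,2]*1000
    ok=np.ones(Z.shape,bool)
    if n=='wrist': ok[235:]=0
    k=ok&(abs(Z-39)<4)&(O[...,0]>-64)&(O[...,0]<-10)&(O[...,1]<150)&(O[...,1]>-163)
    if k.any(): print(n,'y',np.percentile(O[k][:,1],[0,1,99,100]))
    for a in(-150,-120,-80,0,80,110):
        q=O[k&(abs(O[...,1]-a)<8)]
        if len(q):print(a,np.percentile(q[:,0],[3,50,97]))
    k=ok&(abs(Z-98)<4)&(abs(O[...,0]+70)<25)
    if k.any():print('saddle',np.percentile(O[k][:,1],[2,98]))
    k=ok&(Z>110)&(Z<135)&(abs(O[...,0]+70)<20)
    if k.any(): print('knob z',np.median(Z[k]))
E
```

```text
t 23.12 tcp own mm [  51.6 -235.5] z 172.8 F own [0.9 0.2 0. ] toolx in own deg from by 0.03 tz [-0.001  0.001 -1.   ]
wrist y [-162.61431634 -157.81486725  -72.33187919  -71.06406744]
-150 [-56.81623911 -36.7253278  -17.25730342]
-120 [-56.8346931  -36.7474649  -16.88169151]
-80 [-56.90450956 -36.94988002 -17.12047864]
saddle [-202.99972981 -160.20558289]
knob z 119.56533484180493
top y [-162.81812417 -157.96030414  114.94816219  118.26056869]
-150 [-56.43093238 -38.10630611 -19.45783513]
-120 [-56.00079232 -37.22485937 -20.93058139]
-80 [-56.71722399 -37.64830354 -18.28847716]
0 [-57.44088014 -40.67851052 -18.66160723]
80 [-57.10439167 -38.44462427 -19.14330101]
110 [-56.42924113 -37.40624983 -19.02874102]
```

View pics/wrist5.png

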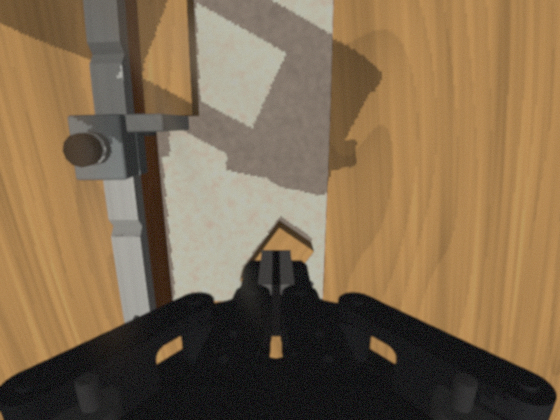

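View pics/top5.png

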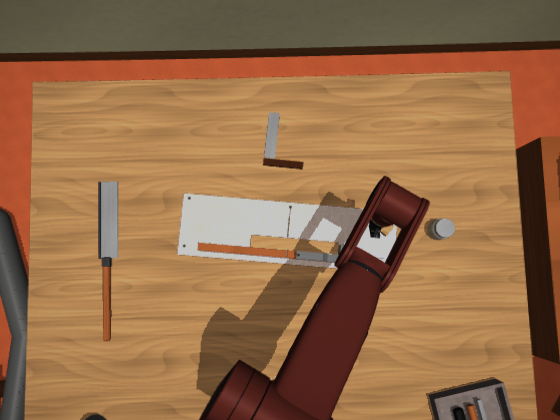

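The wrist view shows the batten butted on the stop arm at about (160,118) and lying along the fence, with the stop still in its notch at (100,148). The top view shows the bystanders where they were. Handing in.

```bash
python3 -c "from h import *;print(job_done())"
```

```text
the job is handed in; nothing more can be done
None
```

The job is handed in: by the last camera check the stop is in the middle notch, the batten lies flat on the fence with its end against the stop arm, the bystanders have not moved and the arm is clear. The judge returned no verdict.

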